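Price the sample dish and present it

ROBOT

A 7-joint arm with a two-finger parallel gripper is mounted at the origin on the work surface. World frame = base frame: x ahead of the robot, y to its left, z up, the work surface at z = 0. Lengths are in m, angles in rad, forces in N, time in s.
With the tool pointing down it reaches from about 0.4 to 0.85 m from the base axis. Payload 4.5 kg.
Tool frame: the origin (TCP) lies on the centre line of the jaws, within the pads' length; the fingertips stand 11 mm ahead of it and the grasp point (between the pads) lies 8 mm behind it; z points along the fingers, y is the line along which they close (so a half turn about z gives the same grasp; the last joint's range is limited). The gripper opens to 88 mm and grips with 3 to 60 N. Pads are 18 mm wide; open, the fingers measure 123 mm over their backs; the gripper's body (75 mm by 187 mm) begins 45 mm behind the grasp point.
Start: joints at [1.373, 0.689, -0.195, 1.565, 0.157, 0.902, -0.215], TCP at [0.144, -0.608, 0.25] pointing down, gripper open.
Joint ranges: [-3.01, 3.01], [-0.46, 2.08], [-1.47, 1.51], [0.13, 2.56], [-1, 4.14], [0.04, 2.09], [-2.66, 2.66]. Speed limits (rad/s): [2.57, 2.57, 3.14, 3.14, 3.14, 3.14, 3.14].

INTERFACE

Orientations are given as a unit quaternion [x, y, z, w].
In Python, from plant import * gives the robot as it stands. The module is installed in compiled form; this text tells all that it offers.
- The arm moves only by the tool send_rows, never from a script. Its argument "motion" is a list of rows, each an object of numbers: "x", "y", "z": the shift along the tool's x, y, z in cm; "rx", "ry", "rz": the turn, a rotation vector about the tool's x, y, z in rad; "jaw": the finger opening in cm, from 0 to 8.81. In form: [{"x": .., "y": .., "z": .., "rx": .., "ry": .., "rz": .., "jaw": ..}, ...]. A call has exactly 5 rows; each row shifts and turns the commanded pose from where the row before left it, along the tool's axes as they then stand; what a row does not reach is not made up. A row lasts 1/10 s, in which the tool goes at most 50 mm and 8.59 degrees, less where a joint would pass 70% of its speed; a pose out of reach is approached as far as the arm can. A call is refused whole if a number of a shift passes 5 or a number of a turn 0.15, either way. A call with a gripper value outside its range is refused whole. The fingers move at their own pace and stop on an object; "grip_force" is the grip in N (left out, the last holds). Time passes only in rows, so rows that do not move let the fingers close, or fill a call up. It gives the time, the measured TCP pose, the force, the opening and the grip force at its end, in the units of the state.
- get_state(): the state, without advancing time (a new reading comes with each control period).
- snapshot(name): name is "scene" or "top" or "wrist"; returns a dict with "img" (400x640x3 uint8, red, green, blue), "vertical_fov" (degrees; the focal length in pixels is half the picture's height over the tangent of half this angle, whatever the lens; pixels are square), "cx", "cy" (the principal point, pixels), "D" ([k1, k2, p1, p2, k3] as OpenCV has them; the pictures are not rectified), "extrinsics" (4x4, takes a point from camera to world coordinates). Camera axes: x right, y up, looking along -z (the intrinsics and any distortion apply to the point x, -y, -z); pixel columns grow to the right and rows downward; lengths in m; the calibration is good to about 2 mm. A picture is of the moment at which its call begins. There is no depth.
- finish_job(): hands the job in; it is judged then, once.
The state is a dict: "clock": time; "q": joint angles; "qd": joint speeds; "joint_torque": joint torques, N m; "tool_pos": TCP position; "eef_rot": TCP orientation; "contact_force": force on the tool from outside, world axes, zero at the start; "moment": the same for the moment, N m; "opening": opening from 0.0 (shut) to 1.0 (fully open); "finger_force": force on a finger pad.
Only numpy, scipy, OpenCV 4.12 (cv2) and the standard library are available. Lean on these libraries where they do the work, as an engineer would, in place of code of your own. Each camera call takes 0.05 s, during which the arm holds its last target. There are 200 camera calls.

TASK

Squeeze the yellow price clip open, take it off its rail and clip it well down onto the white upright tab of the purple sample dish, then let go of it. Then lift the dish by its wooden handle straight up clear of its stand, and only then turn it a quarter turn so that the tab with the clip is above the orange arrow on the stand, always level and gently enough that the loose gold ball stays in the middle. Finish while still holding the dish level a hand's width (about 5 to 10 cm) above the middle of the stand; do not touch the ball with the fingers and leave the cans and the jar where they stand.

Things in the scene. Friction and masses are not known exactly. Their poses are not given: they have to be found in the camera images.
- clip_grip (a point): centre of the two levers of the yellow sprung clip (50 g), the point to squeeze. z up; x: across the clip, the way fingers squeeze and jaws open; y along its pivot; both faces alike. 30 mm wide in y; levers from 2 to 42 mm above the pivot, 32 mm over their outsides here at the start; squeezed fully (14 N) they stop at 24 mm, parallel.
- clip_pivot (a point): middle of the clip's steel pivot pin (8 mm diameter, 36 mm long), 25 mm below clip_grip, same axes. The edge goes up between the jaws until the pin rests on it (pivot 4 mm above the edge; so it starts on the rail). The lips grip 28 to 34 mm below the pivot; squeezed fully they stand 13 mm apart, and the jaws are clear by 12 mm or more above them.
- clip: the clip's first leaf; origin at clip_pivot, same axes
- clip_jaw (a joint): opening angle of the sprung clip: 0 when it grips a 5 mm edge, -0.18 shut on nothing, +0.24 squeezed fully open
- rail: fixed clip rail: black block 70 x 110 x 24 mm (x, y, z) with an upright white strip 5 mm thick in x, 60 mm in y, its top edge 80 mm above the table. Origin at the centre of the underside, z up.
- dish: loose round purple dish, about 187 mm across, 0.3 to 0.5 kg, with floor a shallow cone (7 degrees) and sloping rim to 30 mm high, a foot disc 132 mm across, a basket handle and a tab. Origin at the centre of the underside, z up, x towards the tab, y along the handle.
- tab_top (a point): middle of the top edge of the dish's white upright tab: 5 mm thick in x, 36 mm in y, standing free from 30 mm to 74 mm above the dish's underside, 107.5 mm from the dish's axis. Axes as dish.
- handle (a point): centre of the dish's wooden handle bar, on the dish's axis, 105 mm above its underside: bar 12 mm thick in x, 90 mm long in y, 18 mm high, grasped from above across x. Thin steel legs run from its ends out and down to the rim. 50 mm of free air between bar and ball. Axes as dish.
- dish_floor (a point): lowest point of the dish's inner floor, on its axis, 8 mm above its underside. Axes as dish.
- ball_center (a point): centre of the loose gold foil-wrapped ball, 36 mm across, about 30 g, that rolls freely in the dish
- stand: fixed stand: grey round mat 280 mm across, 4 mm thick, and white riser disc 144 mm across, top 34 mm above the table. The dish starts on the riser, its tab 75 to 106 degrees anticlockwise (from above) from the arrow: the orange arrow on the mat, 100 to 136 mm from the centre along +x. Origin at the centre of the underside, z up.
- can_a: gold can with cream label, 74 mm across, 100 mm high, origin under its centre; leave alone
- can_b: gold can with red label, same size, origin under its centre; leave alone
- jar: amber jar with red cap, 66 mm across, 100 mm high, origin under its centre; leave alone
- ball: the same ball; its frame turns as it rolls
Not all that is in view belongs to the job. Of the things like the clip, leave any that is pink; of the rest the larger one is meant. What is meant by the dish is not turquoise, and is the larger of those in its own colour.

How it is judged:
On the way, in this order (a step that is already met when the one before it is completed fails the run):
1. the clip grips the dish's tab, well down, and the fingers have let go of it (x of clip_pivot in the frame of tab_top between -0.007 and 0.007 m and y of clip_pivot in the frame of tab_top between -0.014 and 0.014 m and z of clip_pivot in the frame of tab_top between -0.001 and 0.015 m and value of joint clip_jaw between -0.09 and 0.09 rad and contact force between the fingers and clip below 0.1 N), for 0.3 s.
2. the dish is lifted 20 mm clear of the riser, still not turned (tab more than about 40 degrees from the arrow) (x of clip_pivot in the frame of tab_top between -0.007 and 0.007 m and y of clip_pivot in the frame of tab_top between -0.014 and 0.014 m and z of clip_pivot in the frame of tab_top between -0.001 and 0.015 m and value of joint clip_jaw between -0.09 and 0.09 rad and z of dish in the frame of stand above 0.054 m and y of tab_top in the frame of stand above 0.07 m), for 0.1 s.
At the end, for the whole second after the job is handed in: The fingers hold the dish still and level (0.1 rad), 30 to 140 mm above the riser, within 30 mm of the stand's axis, its tab within 30 mm of the arrow's line; the clip, released, grips the tab (7 mm across, 14 mm along, at most 15 mm above its edge); the ball is within 15 mm of the middle (all of step 1 and horizontal distance between ball_center and dish_floor below 0.015 m and z of dish in the frame of stand between 0.064 and 0.174 m and y of tab_top in the frame of stand between -0.03 and 0.03 m and x of tab_top in the frame of stand above 0.06 m and horizontal distance between dish and stand below 0.03 m and angle between dish's own z axis and vertical below 0.1 rad and contact force between the fingers and dish above 2 N and linear speed of dish below 0.02 m/s and linear speed of ball below 0.05 m/s and contact force between dish and stand below 0.1 N); the arm keeps its last pose, push and grip.
It fails at once if the ball strays more than 40 mm from the dish's middle (horizontal distance between ball_center and dish_floor above 0.04 m).
It fails at once if the dish tilts more than 0.25 rad (angle between dish's own z axis and vertical above 0.25 rad).
It fails at once if the fingers touch the ball (contact force between the fingers and ball above 0.3 N).
It fails at once if a can or the jar is moved more than 20 mm (distance of any of can_a, can_b, jar from where it was at the start of the episode above 0.02 m).
It also fails if it takes over 64 s, if anything falls off the work surface, if the arm or the gripper's body presses on something with over 40 N, if the wrist force passes 120 N, or if a joint passes its speed limit or range.

## Working session

There is one attempt and no reset: what is moved stays moved. The work goes in short steps, Python scripts to look and compute and a tool call to move; the robot and the scene stay as the last step left them, time stands still between calls to the robot, and variables do not carry over. Pictures are saved under pics/ and viewed, at most 10 in all, crops included, and the job is handed in when it is done.

Besides the shell and the picture viewer there is one more tool, called after "Call:" as a command line: name --argument value ..., lists and objects as JSON in quotes. send_rows: Moves the arm, as the interface text tells. Its arguments: {"type":"object","properties":{"motion":{"type":"array"},"grip_force":{"type":"number"}},"required":["motion"]}

```bash
mkdir -p pics
cat > h.py <<'E'
import numpy as np, cv2
from plant import *
from scipy.spatial.transform import Rotation as R
def snap(n,save=None):
    s=snapshot(n)
    if save: cv2.imwrite('pics/'+save,s['img'][:,:,::-1])
    f=200/np.tan(np.radians(s['vertical_fov'])/2)
    s['K']=np.array([[f,0,s['cx']],[0,f,s['cy']],[0,0,1.]]); s['D']=np.array(s['D'],float); s['E']=np.array(s['extrinsics'])
    return s
def ray(s,uv):
    p=cv2.undistortPoints(np.array(uv,float).reshape(-1,1,2),s['K'],s['D']).reshape(-1,2)
    d=np.c_[p[:,0],-p[:,1],-np.ones(len(p))]@s['E'][:3,:3].T
    return s['E'][:3,3],d
def onz(s,uv,z):
    o,d=ray(s,uv); return o+d*((z-o[2])/d[:,2])[:,None]
def proj(s,P):
    P=np.array(P,float).reshape(-1,3); c=(P-s['E'][:3,3])@s['E'][:3,:3]
    c=c*[1,-1,-1]
    return cv2.projectPoints(c,np.zeros(3),np.zeros(3),s['K'],s['D'])[0].reshape(-1,2)
def tri(s1,a,s2,b):
    (o,d),(p,e)=ray(s1,a),ray(s2,b); d=d[0]/np.linalg.norm(d[0]); e=e[0]/np.linalg.norm(e[0])
    t=np.linalg.lstsq(np.c_[d,-e],p-o,rcond=None)[0]
    A,B=o+d*t[0],p+e*t[1]; return (A+B)/2,np.linalg.norm(A-B)
E
python3 - <<'E'
from h import *
for n in('scene','top'):
    s=snap(n,n+'0.png'); print(n,s['E'].round(3).tolist(),s['vertical_fov'],s['cx'],s['cy'],s['D'])
a=cv2.imread('pics/scene0.png')
print(get_state())
E
```

```text
scene [[-0.616, -0.466, 0.636, 1.112], [0.788, -0.361, 0.499, 0.476], [-0.002, 0.808, 0.589, 0.64], [0.0, 0.0, 0.0, 1.0]] 52.152984825054844 316.9702943352013 201.88312034580989 [-0.03058323  0.          0.          0.          0.        ]
top [[0.001, 0.989, -0.147, 0.331], [-1.0, 0.002, 0.008, -0.0], [0.008, 0.147, 0.989, 1.311], [0.0, 0.0, 0.0, 1.0]] 51.103328300409196 319.44317012085105 197.16362430591454 [-0.05831104  0.          0.          0.          0.        ]
{'clock': 0.1, 'q': array([ 1.37282319,  0.68987027, -0.19449994,  1.56620111,  0.15731899,
        0.90248782, -0.21507765]), 'qd': array([ 0.0005898 , -0.00067042, -0.00173699, -0.00404136,  0.00059568,
       -0.0003942 , -0.00042259]), 'joint_torque': array([-2.91813187e-03, -5.28502715e+01, -1.27107482e+00, -1.53835970e+01,
       -5.24441432e-02,  2.06472730e-03,  1.39759879e-05]), 'tool_pos': array([ 0.14338978, -0.60779157,  0.2490187 ]), 'eef_rot': array([ 9.93287145e-01,  1.15672067e-01, -1.61438707e-04, -7.71209434e-04]), 'contact_force': array([-0.27650818,  0.34718796, -0.39114571]), 'moment': array([-0.02563364,  0.02949208,  0.00576049]), 'finger_force': 0.0, 'opening': 1.0040384115763425}
```

View pics/top0.png

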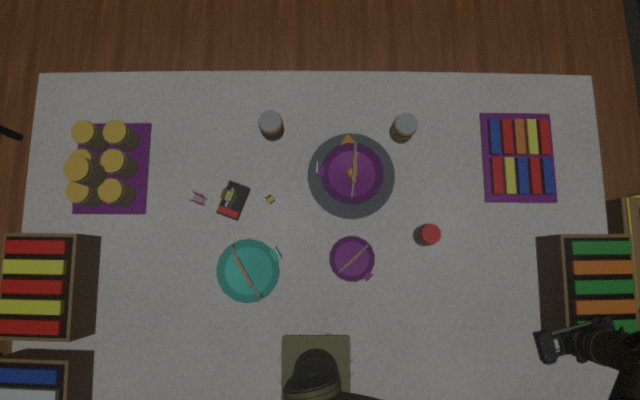

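View pics/scene0.png

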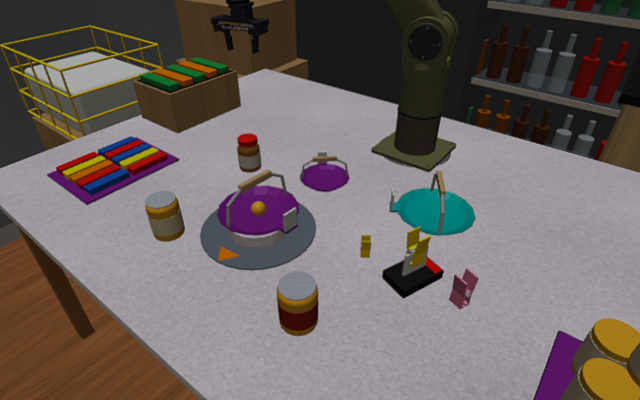

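Candidates (top view). Clip: yellow on rail (229,194), small yellow (270,199), pink (198,198), so I take the one on the rail. Dish: large purple (352,173), small purple (352,258), turquoise (249,270), so I take the large purple one. The tab is at (320,168) and the arrow at (347,140). I'll check both choices in one crop.

Run:
```python
from h import *
t=cv2.imread('pics/top0.png'); s=cv2.imread('pics/scene0.png')
a=cv2.resize(t[170:230,180:290],None,fx=7,fy=7,interpolation=2)[:, :400*2][:300*2]
A=cv2.resize(t[175:225,190:285],(400,210),interpolation=2); B=cv2.resize(t[125:220,300:400],(400,380),interpolation=2)
C=cv2.resize(s[220:315,350:490],(400,271),interpolation=2); D=cv2.resize(s[165:275,195:325],(400,338),interpolation=2)
o=np.zeros((600,800,3),np.uint8); o[:210,:400]=A; o[210:590,:400]=B; o[:271,400:]=C; o[271:600,400:]=D[:329]
cv2.imwrite('pics/crop.png',o)
```

```text
(no output)
```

View pics/crop.png

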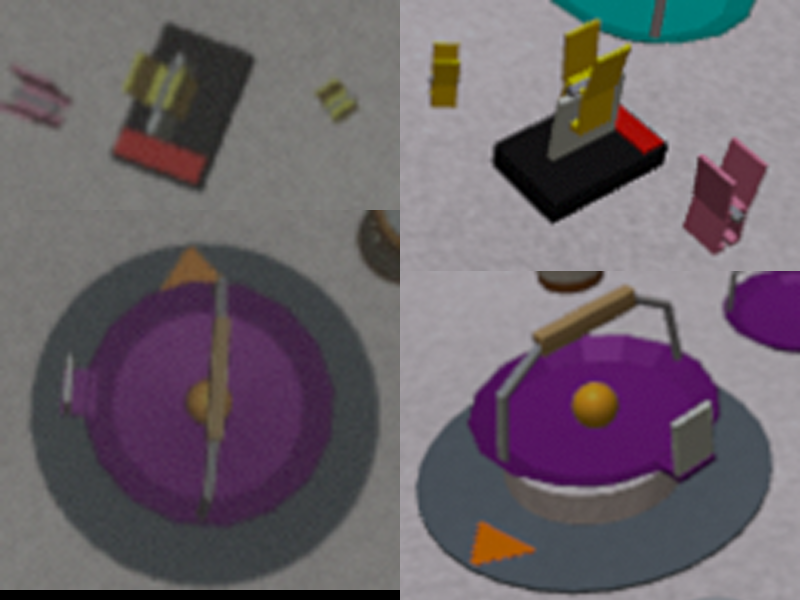

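The crop confirms the choice: the larger yellow clip stands on the rail's white strip, and the large purple dish holds the ball with the white tab to its left. Next I'll measure.

Run:
```python
from h import *
T=snap('top');S=snap('scene')
def hsv(s): return cv2.cvtColor(s['img'],cv2.COLOR_RGB2HSV)
ht,hs=hsv(T),hsv(S)
def m(h,lo,hi,box):
    k=cv2.inRange(h,lo,hi); z=np.zeros_like(k); x0,y0,x1,y1=box; z[y0:y1,x0:x1]=k[y0:y1,x0:x1]
    n,l,st,c=cv2.connectedComponentsWithStats(z); i=1+np.argmax(st[1:,4]); print('area',st[i,4],c[i].round(1)); return (l==i).astype(np.uint8)
def ell(s,k,z):
    c=max(cv2.findContours(cv2.convexHull(max(cv2.findContours(k,0,1)[0],key=len))[None] if 0 else k,0,1)[0],key=len)[:,0]
    hull=cv2.convexHull(c)[:,0].astype(float); P=onz(s,hull,z)[:,:2]
    # circle fit
    A=np.c_[2*P,np.ones(len(P))]; x=np.linalg.lstsq(A,(P**2).sum(1),rcond=None)[0]; return x[:2],np.sqrt(x[2]+x[:2]@x[:2])
# stand mat: greyblue
box=(300,125,400,225)
k=m(ht,(95,40,30),(115,160,110),box); st=ell(T,k,.004); print('stand',st)
k=m(ht,(135,80,30),(165,255,255),box); print('dish purple',ell(T,k,.064))
k=m(ht,(8,120,80),(20,255,255),(335,130,362,150)); P=onz(T,np.argwhere(k)[:,::-1],.004)[:,:2].mean(0); print('arrow',P,P-st[0],np.degrees(np.arctan2(*(P-st[0])[::-1])))
# handle bar
# tab in scene
# rail block
kt=cv2.inRange(ht,(0,0,0),(179,255,60))|cv2.inRange(ht,(0,120,60),(8,255,255))|cv2.inRange(ht,(172,120,60),(179,255,255))
z=np.zeros_like(kt); z[175:225,205:258]=kt[175:225,205:258]; c=max(cv2.findContours(z,0,1)[0],key=cv2.contourArea)
P=onz(T,cv2.convexHull(c)[:,0],.024)[:,:2].astype(np.float32); r=cv2.minAreaRect(P*1000); print('rail',r)
# clip: yellow in both
ky=m(ht,(22,90,40),(35,255,255),(205,175,258,225)); ks=m(hs,(22,90,40),(35,255,255),(395,220,440,275))
for nm,s,k in(('T',T,ky),('S',S,ks)):
    print(nm,cv2.minAreaRect(np.argwhere(k)[:,::-1].astype(np.float32)))
c1=np.argwhere(ky)[:,::-1].mean(0);c2=np.argwhere(ks)[:,::-1].mean(0); print('clip tri',tri(T,c1,S,c2), onz(T,[c1],.105))
# handle bar tan
k=m(ht,(8,40,90),(25,180,255),(345,140,362,195)); p=np.argwhere(k)[:,::-1]; P=onz(T,p,.139+.009)[:,:2]; u,sv,v=np.linalg.svd(P-P.mean(0),full_matrices=0); print('handle',P.mean(0),np.degrees(np.arctan2(v[0][1],v[0][0])),np.ptp((P-P.mean(0))@v[0]))
# tab (scene white face)
k=m(hs,(0,0,110),(179,60,255),(280,200,302,234)); print('tabS',cv2.boundingRect(k),cv2.minAreaRect(np.argwhere(k)[:,::-1].astype(np.float32)))
k=m(ht,(0,0,100),(179,70,255),(312,158,326,180)); print('tabT',cv2.boundingRect(k)); p=np.argwhere(k)[:,::-1]; print(onz(T,[p.mean(0)],.108))
```

```text
Traceback (most recent call last):
ValueError: attempt to get argmax of an empty sequence
```

Run:
```python
from h import *
T=cv2.cvtColor(cv2.imread('pics/top0.png'),cv2.COLOR_BGR2HSV);S=cv2.cvtColor(cv2.imread('pics/scene0.png'),cv2.COLOR_BGR2HSV)
for n,x,y in [('mat',320,200),('mat',385,200),('dish',330,190),('dishin',345,190),('arrow',347,141),('bar',354,165),('tab',317,168),('tab',318,165),('table',300,240),('black',240,190),('red',228,212),('yel',224,194),('yel',233,195)]: print(n,T[y,x])
for n,x,y in [('tab',291,218),('table',350,200),('yel',420,255),('yel',412,238)]: print(n,S[y,x])
```

```text
mat [99 24 73]
mat [105  23  68]
dish [147 118  69]
dishin [146 118  84]
arrow [ 15 141 123]
bar [ 18  82 106]
tab [120   2 117]
tab [147  67  84]
table [ 30   6 122]
black [45 12 44]
red [  2 152 121]
yel [ 24 101  73]
yel [25 89 63]
tab [26 27 76]
table [150   8 158]
yel [ 24 255  97]
yel [ 23 255  99]
```

```bash
cat > meas.py <<'E'
from h import *
def hsv(s): return cv2.cvtColor(cv2.GaussianBlur(s['img'],(3,3),0),cv2.COLOR_RGB2HSV)
def m(h,lo,hi,box):
    k=cv2.inRange(h,lo,hi); z=np.zeros_like(k); x0,y0,x1,y1=box; z[y0:y1,x0:x1]=k[y0:y1,x0:x1]
    n,l,st,c=cv2.connectedComponentsWithStats(z); i=1+np.argmax(st[1:,4]); print('area',st[i,4],c[i].round(1)); return (l==i).astype(np.uint8)
def circ(s,k,z):
    c=max(cv2.findContours(k,0,1)[0],key=len)
    P=onz(s,cv2.convexHull(c)[:,0],z)[:,:2]; A=np.c_[2*P,np.ones(len(P))]; x=np.linalg.lstsq(A,(P**2).sum(1),rcond=None)[0]; return x[:2],np.sqrt(x[2]+x[:2]@x[:2])
pts=lambda k: np.argwhere(k)[:,::-1].astype(np.float32)
def axis(P): 
    v=np.linalg.svd(P-P.mean(0),full_matrices=0)[2][0]; return P.mean(0),np.degrees(np.arctan2(v[1],v[0])),np.ptp((P-P.mean(0))@v)
E
python3 - <<'E'
from meas import *
T=snap('top');S=snap('scene'); ht,hs=hsv(T),hsv(S)
box=(295,120,405,230)
k=m(ht,(0,0,0),(179,255,95),box); k=cv2.morphologyEx(k,cv2.MORPH_OPEN,np.ones((5,5),np.uint8)); k=(k>0).astype(np.uint8); k[:,398:]=0; st=circ(T,k,.004); print('stand',st)
k=m(ht,(135,80,30),(165,255,255),(322,125,390,225)); print('dish purple',circ(T,k,.064))
k=m(ht,(8,110,80),(22,255,255),(335,130,362,150)); P=onz(T,pts(k),.004)[:,:2].mean(0); print('arrow',P,P-st[0],np.degrees(np.arctan2(*(P-st[0])[::-1])))
k=m(ht,(0,0,0),(179,255,62),(205,175,258,225))|m(ht,(0,100,60),(8,255,255),(205,175,258,225))
c=np.vstack(cv2.findContours(k,0,1)[0]); P=onz(T,cv2.convexHull(c)[:,0],.024)[:,:2].astype(np.float32); print('rail',cv2.minAreaRect(P*1000))
ky=m(ht,(20,70,40),(35,255,255),(205,175,258,225)); ks=m(hs,(20,150,40),(35,255,255),(395,220,440,275))
print('clip tri',tri(T,pts(ky).mean(0),S,pts(ks).mean(0)), onz(T,[pts(ky).mean(0)],.105), axis(onz(T,pts(ky),.12)[:,:2]),cv2.boundingRect(ks),cv2.boundingRect(ky))
k=m(ht,(8,60,95),(25,110,255),(345,140,362,195)); print('handle',axis(onz(T,pts(k),.148)[:,:2]))
k=m(hs,(0,0,60),(179,60,110),(281,200,302,234)); print('tabS',cv2.boundingRect(k))
k=m(ht,(0,0,98),(179,40,255),(314,158,324,180)); print('tabT',cv2.boundingRect(k)); print(onz(T,[pts(k).mean(0)],.108),axis(onz(T,pts(k),.108)[:,:2]))
E
```

```text
area 5648 [350.9 176.5]
stand (array([ 0.59631652, -0.11096174]), np.float64(0.13936420238016045))
area 1350 [338.  171.9]
dish purple (array([ 0.59368287, -0.09315158]), np.float64(0.0817815280823837))
area 61 [347.4 139.5]
arrow [ 0.71350663 -0.10134175] [0.11719011 0.00961999] 4.692817672435573
area 380 [238. 196.]
area 150 [228.  211.7]
rail ((513.5670776367188, 256.8124084472656), (69.1543960571289, 103.64212036132812), 68.93801879882812)
area 78 [224.3 193.3]
area 484 [416.8 246.6]
clip tri (array([0.52306446, 0.26615814, 0.09899468]), np.float64(0.006755310282045018)) [[0.52070028 0.26792199 0.105     ]] (array([0.51834407, 0.26459006]), np.float64(173.98473556838957), np.float64(0.031836167593777755)) (408, 228, 22, 39) (220, 188, 10, 12)
area 97 [354.1 167.2]
handle (array([ 0.59011307, -0.10847035]), np.float64(175.49522784540335), np.float64(0.08447765041081354))
area 367 [293.4 221.1]
tabS (283, 203, 19, 31)
area 16 [316.6 167.4]
tabT (316, 163, 2, 9)
[[ 0.59782545 -0.0015944   0.108     ]] (array([ 0.5978322 , -0.00159466]), np.float64(177.59711398517706), np.float64(0.024156270579650238))
```

The large purple dish is at (0.590,-0.108) with its tab at about 85.5°. The stand is at (0.596,-0.111) with the arrow at about 4.7°. The rail's x axis is at about 69° and the clip is near (0.519,0.255). Next I'll plan the approach along an arc.

```bash
cat > plan.py <<'E'
from h import *
def pose():
    s=get_state(); M=R.from_quat(s['eef_rot']).as_matrix(); return s['tool_pos'],np.degrees(np.arctan2(M[1,1],M[0,1])),M
def plan(target,ydeg,n,arc=False,start=None):
    """rows to bring TCP to target, tool y to azimuth ydeg (straight or along an arc round the base)"""
    p,y,M=pose() if start is None else start
    target=np.array(target); dy=(ydeg-y+180)%360-180
    out=[]; prev=np.array(p)
    a0,a1=np.arctan2(p[1],p[0]),np.arctan2(target[1],target[0]); r0,r1=np.hypot(*p[:2]),np.hypot(*target[:2])
    for i in range(1,n+1):
        f=i/n
        q=np.r_[(r0+(r1-r0)*f)*np.array([np.cos(a0+(a1-a0)*f),np.sin(a0+(a1-a0)*f)]),p[2]+(target[2]-p[2])*f] if arc else p+(target-p)*f
        Y=np.radians(y+dy*(i-1)/n); ty=np.array([np.cos(Y),np.sin(Y)]); tx=np.array([-ty[1],ty[0]])
        d=(q-prev)*100; out.append((round(d[:2]@tx,2),round(d[:2]@ty,2),round(-d[2],2),round(-np.radians(dy/n),4))); prev=q
    for i in range(0,n,5): print(out[i:i+5])
    print('from',p.round(4),round(y,2),'tilt',np.round(M[:2,2],4))
E
python3 -c "
from plan import *
p,y,M=pose(); print(p,y)
plan([.519,.255,.235],68.9-360,30,arc=True)
print(proj(snap('scene'),[.519,.255,.109]))"
```

```text
[ 0.1435214  -0.60810219  0.24945478] -76.71765227686045
[(np.float64(3.73), np.float64(-0.27), np.float64(0.05), np.float64(-0.0847)), (np.float64(3.72), np.float64(-0.17), np.float64(0.05), np.float64(-0.0847)), (np.float64(3.72), np.float64(-0.08), np.float64(0.05), np.float64(-0.0847)), (np.float64(3.71), np.float64(0.01), np.float64(0.05), np.float64(-0.0847)), (np.float64(3.7), np.float64(0.1), np.float64(0.05), np.float64(-0.0847))]
[(np.float64(3.69), np.float64(0.19), np.float64(0.05), np.float64(-0.0847)), (np.float64(3.67), np.float64(0.28), np.float64(0.05), np.float64(-0.0847)), (np.float64(3.65), np.float64(0.37), np.float64(0.05), np.float64(-0.0847)), (np.float64(3.63), np.float64(0.46), np.float64(0.05), np.float64(-0.0847)), (np.float64(3.61), np.float64(0.55), np.float64(0.05), np.float64(-0.0847))]
[(np.float64(3.59), np.float64(0.64), np.float64(0.05), np.float64(-0.0847)), (np.float64(3.56), np.float64(0.73), np.float64(0.05), np.float64(-0.0847)), (np.float64(3.53), np.float64(0.81), np.float64(0.05), np.float64(-0.0847)), (np.float64(3.5), np.float64(0.9), np.
[... 660 characters left out ...]
oat64(3.15), np.float64(1.61), np.float64(0.05), np.float64(-0.0847)), (np.float64(3.1), np.float64(1.68), np.float64(0.05), np.float64(-0.0847)), (np.float64(3.05), np.float64(1.75), np.float64(0.05), np.float64(-0.0847))]
[(np.float64(2.99), np.float64(1.82), np.float64(0.05), np.float64(-0.0847)), (np.float64(2.94), np.float64(1.89), np.float64(0.05), np.float64(-0.0847)), (np.float64(2.88), np.float64(1.96), np.float64(0.05), np.float64(-0.0847)), (np.float64(2.83), np.float64(2.03), np.float64(0.05), np.float64(-0.0847)), (np.float64(2.77), np.float64(2.09), np.float64(0.05), np.float64(-0.0847))]
from [ 0.1435 -0.6081  0.2495] -76.72 tilt [-0.0002  0.0005]
[[415.11541313 239.3653349 ]]
```

Call:
send_rows --motion '[{"x": 3.7, "y": -0.3, "z": 0, "rx": 0, "ry": 0, "rz": -0.085, "jaw": 8.8}, {"x": 3.7, "y": -0.2, "z": 0, "rx": 0, "ry": 0, "rz": -0.085, "jaw": 8.8}, {"x": 3.7, "y": -0.1, "z": 0, "rx": 0, "ry": 0, "rz": -0.085, "jaw": 8.8}, {"x": 3.7, "y": 0, "z": 0, "rx": 0, "ry": 0, "rz": -0.085, "jaw": 8.8}, {"x": 3.7, "y": 0.1, "z": 0, "rx": 0, "ry": 0, "rz": -0.085, "jaw": 8.8}]'

```text
clock: 0.85
tool_pos: [0.3128, -0.531, 0.2497]
eef_rot: [0.946, 0.324, 0.0, 0.0]
contact_force: [-0.0, 0.5, -0.4]
opening: 0.998
finger_force: 0.0
```

Call:
send_rows --motion '[{"x": 3.7, "y": 0.2, "z": 0, "rx": 0, "ry": 0, "rz": -0.085, "jaw": 8.8}, {"x": 3.7, "y": 0.3, "z": 0, "rx": 0, "ry": 0, "rz": -0.085, "jaw": 8.8}, {"x": 3.65, "y": 0.4, "z": 0, "rx": 0, "ry": 0, "rz": -0.085, "jaw": 8.8}, {"x": 3.6, "y": 0.5, "z": 0, "rx": 0, "ry": 0, "rz": -0.085, "jaw": 8.8}, {"x": 3.6, "y": 0.6, "z": 0, "rx": 0, "ry": 0, "rz": -0.085, "jaw": 8.8}]'

```text
clock: 1.35
tool_pos: [0.4507, -0.4104, 0.2497]
eef_rot: [0.856, 0.516, 0.0, 0.0]
contact_force: [-0.0, 0.1, 0.3]
opening: 0.997
finger_force: 0.0
```

Call:
send_rows --motion '[{"x": 3.6, "y": 0.65, "z": 0, "rx": 0, "ry": 0, "rz": -0.085, "jaw": 8.8}, {"x": 3.55, "y": 0.7, "z": 0, "rx": 0, "ry": 0, "rz": -0.085, "jaw": 8.8}, {"x": 3.55, "y": 0.8, "z": 0, "rx": 0, "ry": 0, "rz": -0.085, "jaw": 8.8}, {"x": 3.5, "y": 0.9, "z": 0, "rx": 0, "ry": 0, "rz": -0.085, "jaw": 8.8}, {"x": 3.5, "y": 1.0, "z": 0, "rx": 0, "ry": 0, "rz": -0.085, "jaw": 8.8}]'

```text
clock: 1.85
tool_pos: [0.544, -0.2552, 0.2497]
eef_rot: [0.728, 0.685, 0.0, 0.0]
contact_force: [-0.9, 0.6, 0.1]
opening: 1.002
finger_force: 0.0
```

Call:
send_rows --motion '[{"x": 3.4, "y": 1.05, "z": 0, "rx": 0, "ry": 0, "rz": -0.085, "jaw": 8.8}, {"x": 3.4, "y": 1.1, "z": 0, "rx": 0, "ry": 0, "rz": -0.085, "jaw": 8.8}, {"x": 3.4, "y": 1.2, "z": 0, "rx": 0, "ry": 0, "rz": -0.085, "jaw": 8.8}, {"x": 3.3, "y": 1.3, "z": 0, "rx": 0, "ry": 0, "rz": -0.085, "jaw": 8.8}, {"x": 3.3, "y": 1.4, "z": 0, "rx": 0, "ry": 0, "rz": -0.085, "jaw": 8.8}]'

```text
clock: 2.35
tool_pos: [0.5859, -0.0821, 0.2498]
eef_rot: [0.567, 0.823, 0.0, 0.0]
contact_force: [0.1, -1.4, -0.0]
opening: 0.999
finger_force: 0.0
```

```bash
python3 -c "
from plan import *
print(get_state()['q'].round(2))
plan([.519,.255,.235],68.9,10,arc=True)"
```

```text
[ 0.4   0.7  -0.61  1.66  0.47  0.94 -0.01]
[(np.float64(3.19), np.float64(1.49), np.float64(0.15), np.float64(-0.0838)), (np.float64(3.15), np.float64(1.56), np.float64(0.15), np.float64(-0.0838)), (np.float64(3.11), np.float64(1.63), np.float64(0.15), np.float64(-0.0838)), (np.float64(3.06), np.float64(1.7), np.float64(0.15), np.float64(-0.0838)), (np.float64(3.01), np.float64(1.77), np.float64(0.15), np.float64(-0.0838))]
[(np.float64(2.96), np.float64(1.84), np.float64(0.15), np.float64(-0.0838)), (np.float64(2.91), np.float64(1.91), np.float64(0.15), np.float64(-0.0838)), (np.float64(2.85), np.float64(1.97), np.float64(0.15), np.float64(-0.0838)), (np.float64(2.8), np.float64(2.04), np.float64(0.15), np.float64(-0.0838)), (np.float64(2.74), np.float64(2.1), np.float64(0.15), np.float64(-0.0838))]
from [ 0.5859 -0.0821  0.2498] 20.86 tilt [ 0.0005 -0.0002]
```

Call:
send_rows --motion '[{"x": 3.2, "y": 1.5, "z": 0.1, "rx": 0, "ry": 0, "rz": -0.084, "jaw": 8.8}, {"x": 3.15, "y": 1.55, "z": 0.2, "rx": 0, "ry": 0, "rz": -0.084, "jaw": 8.8}, {"x": 3.1, "y": 1.65, "z": 0.1, "rx": 0, "ry": 0, "rz": -0.084, "jaw": 8.8}, {"x": 3.05, "y": 1.7, "z": 0.2, "rx": 0, "ry": 0, "rz": -0.084, "jaw": 8.8}, {"x": 3.0, "y": 1.75, "z": 0.1, "rx": 0, "ry": 0, "rz": -0.084, "jaw": 8.8}]'

```text
clock: 2.85
tool_pos: [0.5778, 0.0923, 0.2426]
eef_rot: [0.383, 0.924, -0.0, 0.0]
contact_force: [0.9, 0.5, -0.6]
opening: 1.004
finger_force: 0.0
```

Call:
send_rows --motion '[{"x": 2.95, "y": 1.85, "z": 0.2, "rx": 0, "ry": 0, "rz": -0.084, "jaw": 8.8}, {"x": 2.9, "y": 1.9, "z": 0.1, "rx": 0, "ry": 0, "rz": -0.084, "jaw": 8.8}, {"x": 2.85, "y": 2.0, "z": 0.2, "rx": 0, "ry": 0, "rz": -0.084, "jaw": 8.8}, {"x": 2.8, "y": 2.05, "z": 0.1, "rx": 0, "ry": 0, "rz": -0.084, "jaw": 8.8}, {"x": 2.75, "y": 2.1, "z": 0.2, "rx": 0, "ry": 0, "rz": -0.084, "jaw": 8.8}]'

```text
clock: 3.35
tool_pos: [0.5196, 0.2552, 0.2347]
eef_rot: [0.182, 0.983, 0.0, 0.0]
contact_force: [1.0, 0.3, -0.2]
opening: 1.0
finger_force: 0.0
```

Call:
send_rows --motion '[{"x": 0, "y": 0, "z": 0, "rx": 0, "ry": 0, "rz": 0, "jaw": 8.8}, {"x": 0, "y": 0, "z": 0, "rx": 0, "ry": 0, "rz": 0, "jaw": 8.8}, {"x": 0, "y": 0, "z": 0, "rx": 0, "ry": 0, "rz": 0, "jaw": 8.8}, {"x": 0, "y": 0, "z": 0, "rx": 0, "ry": 0, "rz": 0, "jaw": 8.8}, {"x": 0, "y": 0, "z": 0, "rx": 0, "ry": 0, "rz": 0, "jaw": 8.8}]'

```text
clock: 3.85
tool_pos: [0.5205, 0.2528, 0.2346]
eef_rot: [0.185, 0.983, -0.0, 0.0]
contact_force: [-0.4, -0.4, 0.1]
opening: 1.001
finger_force: 0.0
```

```bash
python3 -c "
from plan import *
s=snap('wrist','w1.png'); p,y,M=pose(); print(p,y,s['E'].round(3)); print(proj(s,[[.519,.255,.109],[.519,.255,.126],[.5136,.2568,.08]]))"
```

```text
[0.52035781 0.25307097 0.23464327] 68.70850043966911 [[ 0.364 -0.894 -0.26   0.454]
 [ 0.931  0.35   0.103  0.28 ]
 [-0.001 -0.279  0.96   0.369]
 [ 0.     0.     0.     1.   ]]
[[319.635889   187.76228581]
 [319.69211694 193.69254802]
 [319.22363958 172.77540708]]
```

View pics/w1.png

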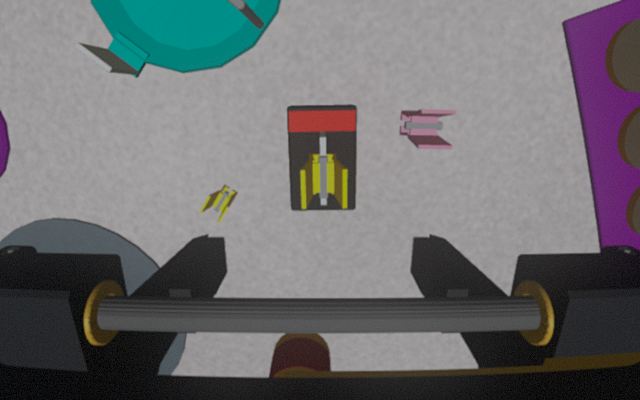

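The yellow clip on the rail shows at u≈300–348, v≈153–209, with the strip at u≈324. My estimate projects about 5 px to the left of it. The small yellow clip (220,202) and the pink one (428,128) are well apart from it. I'll refine the position.

Run:
```python
from meas import *
from plan import *
s=snap('wrist'); h=hsv(s)
k=m(h,(20,120,50),(35,255,255),(285,140,365,215)); b=cv2.boundingRect(k); print(b)
cols=np.where(k[195:207].sum(0)>5)[0]; print('lever cols',cols)
ux=(cols.min()+cols.max())/2
a=np.radians(-21.1); Y=np.array([np.cos(a),np.sin(a)])
end=onz(s,[[ux,b[1]+b[3]-.5]],.126)[0]; print('far end',end,'clip',end[:2]-.015*Y)
kr=((cv2.inRange(h,(0,0,0),(179,255,60))|cv2.inRange(h,(0,120,60),(8,255,255))|cv2.inRange(h,(172,120,60),(179,255,255)))>0).astype(np.uint8)
z=np.zeros_like(kr); z[95:222,275:370]=kr[95:222,275:370]; c=max(cv2.findContours(z,0,1)[0],key=cv2.contourArea)
P=onz(s,cv2.convexHull(c)[:,0],.024)[:,:2].astype(np.float32); print('rail',cv2.minAreaRect(P*1000))
w=m(h,(0,0,120),(179,60,255),(312,130,336,206)); print('strip',axis(onz(s,pts(w),.08)[:,:2]))
```

```text
area 850 [337.1 180.5]
(327, 153, 21, 56)
lever cols [337 338 339 340 341 342 343 344 345 346 347]
far end [0.53575193 0.26669594 0.126     ] clip [0.52175763 0.27209589]
rail ((476.4519348144531, 273.517333984375), (65.8698959350586, 21.0115909576416), 69.62815856933594)
area 404 [322.6 170.5]
strip (array([0.51284799, 0.26045441]), np.float64(-20.777969580188948), np.float64(0.05932439717947166))
```

Run:
```python
from meas import *
from plan import *
s=snap('wrist'); h=hsv(s)
k=cv2.inRange(h,(20,120,50),(35,255,255)); k[:140]=0;k[215:]=0;k[:,:285]=0;k[:,365:]=0
c=np.where((k[197:207]>0).sum(0)>5)[0]; print(c)
ux=(c.min()+c.max())/2; a=np.radians(-20.9); Y=np.array([np.cos(a),np.sin(a)])
W=onz(s,[[c.min()-.5,202],[c.max()+.5,202]],.126); print('width',np.linalg.norm(W[0]-W[1]))
C=onz(s,[[ux,208.5]],.126)[0][:2]-.015*Y; print('clip',C)
X=np.array([-Y[1],Y[0]]); print('perp vs strip', (C-[.51285,.26045])@X, 'along',(C-[.51285,.26045])@Y)
plan([*C,.101],69.1,5)
```

```text
[300 301 302 303 304 305 306 307 338 339 340 341 342 343 344 345 346]
width 0.03513868857063612
clip [0.51641319 0.25899917]
perp vs strip -8.424502047521465e-05 along 0.0038463172556319597
[(np.float64(0.11), np.float64(0.08), np.float64(2.67), np.float64(-0.0012)), (np.float64(0.11), np.float64(0.08), np.float64(2.67), np.float64(-0.0012)), (np.float64(0.11), np.float64(0.08), np.float64(2.67), np.float64(-0.0012)), (np.float64(0.11), np.float64(0.08), np.float64(2.67), np.float64(-0.0012)), (np.float64(0.11), np.float64(0.08), np.float64(2.67), np.float64(-0.0012))]
from [0.5201 0.2535 0.2347] 68.75 tilt [ 0.0001 -0.0002]
```

Call:
send_rows --motion '[{"x": 0.3, "y": 0.2, "z": 2.0, "rx": 0, "ry": 0, "rz": -0.006, "jaw": 7}, {"x": 0.25, "y": 0.2, "z": 3.0, "rx": 0, "ry": 0, "rz": 0, "jaw": 7}, {"x": 0, "y": 0, "z": 3.0, "rx": 0, "ry": 0, "rz": 0, "jaw": 7}, {"x": 0, "y": 0, "z": 3.0, "rx": 0, "ry": 0, "rz": 0, "jaw": 6}, {"x": 0, "y": 0, "z": 2.3, "rx": 0, "ry": 0, "rz": 0, "jaw": 6}]'

```text
clock: 4.5
tool_pos: [0.5158, 0.2591, 0.1]
eef_rot: [0.181, 0.983, -0.001, -0.0]
contact_force: [-0.2, 0.0, -0.7]
opening: 0.684
finger_force: 0.0
```

Call:
send_rows --motion '[{"x": 0, "y": 0, "z": 0, "rx": 0, "ry": 0, "rz": 0, "jaw": 6}, {"x": 0, "y": 0, "z": 0, "rx": 0, "ry": 0, "rz": 0, "jaw": 6}, {"x": 0, "y": 0, "z": 0, "rx": 0, "ry": 0, "rz": 0, "jaw": 6}, {"x": 0, "y": 0, "z": 0, "rx": 0, "ry": 0, "rz": 0, "jaw": 6}, {"x": 0, "y": 0, "z": 0, "rx": 0, "ry": 0, "rz": 0, "jaw": 6}]'

```text
clock: 5.0
tool_pos: [0.5167, 0.26, 0.1027]
eef_rot: [0.181, 0.983, 0.001, 0.001]
contact_force: [-0.3, -0.8, 1.1]
opening: 0.68
finger_force: 0.0
```

```bash
python3 -c "
from plan import *
plan([.5164,.2590,.101],69.1,1)
S=snap('scene','s2.png');T=snap('top');W=snap('wrist')
a=cv2.resize(S['img'][190:300,350:480],(520,440))[:,:,::-1]; b=cv2.resize(W['img'][130:230,270:370],(280,280))[:,:,::-1]
o=np.zeros((440,800,3),np.uint8);o[:,:520]=a;o[:280,520:]=b;cv2.imwrite('pics/c2.png',o)"
```

```text
[(np.float64(-0.01), np.float64(-0.11), np.float64(0.17), np.float64(0.0008))]
from [0.5167 0.26   0.1027] 69.14 tilt [0.0016 0.0009]
```

View pics/c2.png

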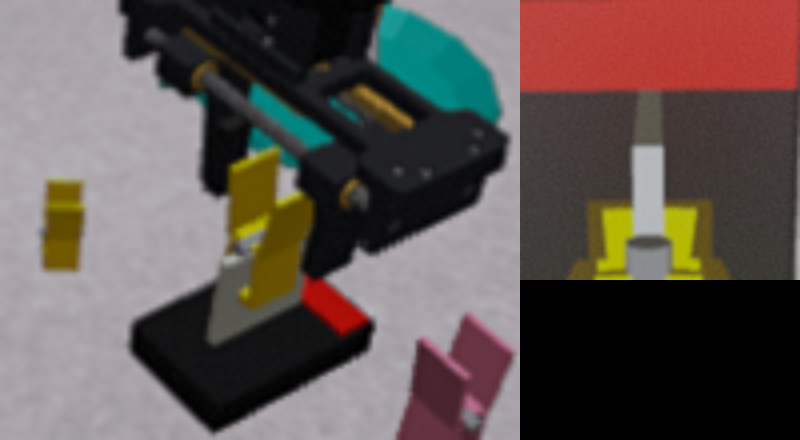

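The fingers straddle the levers and look centred. I'll close on them at 25 N.

Call:
send_rows --motion '[{"x": 0, "y": -0.1, "z": 0.15, "rx": 0, "ry": 0, "rz": 0, "jaw": 4}, {"x": 0, "y": 0, "z": 0, "rx": 0, "ry": 0, "rz": 0, "jaw": 3.2}, {"x": 0, "y": 0, "z": 0, "rx": 0, "ry": 0, "rz": 0, "jaw": 2}, {"x": 0, "y": 0, "z": 0, "rx": 0, "ry": 0, "rz": 0, "jaw": 2}, {"x": 0, "y": 0, "z": 0, "rx": 0, "ry": 0, "rz": 0, "jaw": 2}]' --grip_force 25

```text
clock: 5.65
tool_pos: [0.516, 0.2593, 0.1014]
eef_rot: [0.181, 0.984, 0.0, 0.001]
contact_force: [-2.3, -2.1, 9.6]
opening: 0.268
finger_force: 25.0
```

Call:
send_rows --motion '[{"x": 0, "y": 0, "z": 0, "rx": 0, "ry": 0, "rz": 0, "jaw": 2}, {"x": 0, "y": 0, "z": 0, "rx": 0, "ry": 0, "rz": 0, "jaw": 2}, {"x": 0, "y": 0, "z": 0, "rx": 0, "ry": 0, "rz": 0, "jaw": 2}, {"x": 0, "y": 0, "z": 0, "rx": 0, "ry": 0, "rz": 0, "jaw": 2}, {"x": 0, "y": 0, "z": 0, "rx": 0, "ry": 0, "rz": 0, "jaw": 2}]'

```text
clock: 6.15
tool_pos: [0.516, 0.2592, 0.1015]
eef_rot: [0.181, 0.984, 0.0, 0.001]
contact_force: [-2.0, -1.1, 9.7]
opening: 0.275
finger_force: 25.0
```

Call:
send_rows --motion '[{"x": 0, "y": 0, "z": -0.5, "rx": 0, "ry": 0, "rz": 0, "jaw": 2}, {"x": 0, "y": 0, "z": -1, "rx": 0, "ry": 0, "rz": 0, "jaw": 2}, {"x": 0, "y": 0, "z": -1.5, "rx": 0, "ry": 0, "rz": 0, "jaw": 2}, {"x": 0, "y": 0, "z": -2, "rx": 0, "ry": 0, "rz": 0, "jaw": 2}, {"x": 0, "y": 0, "z": -2, "rx": 0, "ry": 0, "rz": 0, "jaw": 2}]'

```text
clock: 6.65
tool_pos: [0.5157, 0.2589, 0.1717]
eef_rot: [0.181, 0.984, 0.0, -0.0]
contact_force: [-0.2, 0.6, -0.5]
opening: 0.27
finger_force: 25.0
```

Call:
send_rows --motion '[{"x": 0, "y": 0, "z": -2, "rx": 0, "ry": 0, "rz": 0, "jaw": 2}, {"x": 0, "y": 0, "z": -1.5, "rx": 0, "ry": 0, "rz": 0, "jaw": 2}, {"x": 0, "y": 0, "z": 0, "rx": 0, "ry": 0, "rz": 0, "jaw": 2}, {"x": 0, "y": 0, "z": 0, "rx": 0, "ry": 0, "rz": 0, "jaw": 2}, {"x": 0, "y": 0, "z": 0, "rx": 0, "ry": 0, "rz": 0, "jaw": 2}]'

```text
clock: 7.15
tool_pos: [0.5154, 0.2582, 0.2043]
eef_rot: [0.181, 0.983, -0.001, -0.001]
contact_force: [-0.3, 0.5, -0.6]
opening: 0.271
finger_force: 25.0
```

Run:
```python
from plan import *
S=snap('scene');W=snap('wrist'); p,y,M=pose()
u=proj(S,[p])[0].astype(int); print(p,y,u)
a=cv2.resize(S['img'][u[1]-40:u[1]+70,u[0]-65:u[0]+65],(520,440))[:,:,::-1]; b=cv2.resize(W['img'][150:290,250:390],(280,280))[:,:,::-1]
o=np.zeros((440,800,3),np.uint8);o[:,:520]=a;o[:280,520:]=b;cv2.imwrite('pics/c3.png',o)
d=np.array([.59,-.108]); print(d+.1075*np.array([np.cos(np.radians(85.5)),np.sin(np.radians(85.5))]))
plan([.598,-.001,.205],85.5,10)
```

```text
[0.51533553 0.25832902 0.20420005] 69.16416282664116 [424 199]
[ 0.59843435 -0.00083139]
[(np.float64(-1.69), np.float64(-2.13), np.float64(-0.01), np.float64(-0.0285)), (np.float64(-1.63), np.float64(-2.18), np.float64(-0.01), np.float64(-0.0285)), (np.float64(-1.57), np.float64(-2.22), np.float64(-0.01), np.float64(-0.0285)), (np.float64(-1.51), np.float64(-2.27), np.float64(-0.01), np.float64(-0.0285)), (np.float64(-1.44), np.float64(-2.31), np.float64(-0.01), np.float64(-0.0285))]
[(np.float64(-1.38), np.float64(-2.35), np.float64(-0.01), np.float64(-0.0285)), (np.float64(-1.31), np.float64(-2.39), np.float64(-0.01), np.float64(-0.0285)), (np.float64(-1.24), np.float64(-2.42), np.float64(-0.01), np.float64(-0.0285)), (np.float64(-1.17), np.float64(-2.46), np.float64(-0.01), np.float64(-0.0285)), (np.float64(-1.1), np.float64(-2.49), np.float64(-0.01), np.float64(-0.0285))]
from [0.5153 0.2583 0.2042] 69.16 tilt [-0.0016 -0.0012]
```

View pics/c3.png

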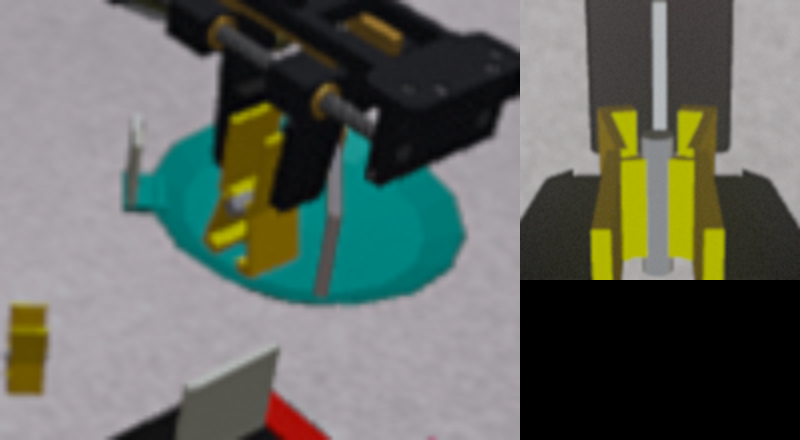

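The clip is off the rail, held upright and fully open. In the inset, the pin is at about u=318, v 217–285. Next I'll hover near the tab, slightly beyond it so the wrist camera can see the tab.

Run:
```python
from plan import *
plan([.615,-.001,.230],85.5,10)
W=snap('wrist'); p,y,M=pose()
P=onz(W,[[318,217],[318,285]],p[2]-.017); print(((P-p)@M).round(4))
```

```text
[(np.float64(-1.85), np.float64(-2.07), np.float64(-0.26), np.float64(-0.0285)), (np.float64(-1.79), np.float64(-2.12), np.float64(-0.26), np.float64(-0.0285)), (np.float64(-1.73), np.float64(-2.17), np.float64(-0.26), np.float64(-0.0285)), (np.float64(-1.67), np.float64(-2.22), np.float64(-0.26), np.float64(-0.0285)), (np.float64(-1.61), np.float64(-2.27), np.float64(-0.26), np.float64(-0.0285))]
[(np.float64(-1.54), np.float64(-2.31), np.float64(-0.26), np.float64(-0.0285)), (np.float64(-1.47), np.float64(-2.35), np.float64(-0.26), np.float64(-0.0285)), (np.float64(-1.41), np.float64(-2.4), np.float64(-0.26), np.float64(-0.0285)), (np.float64(-1.34), np.float64(-2.43), np.float64(-0.26), np.float64(-0.0285)), (np.float64(-1.27), np.float64(-2.47), np.float64(-0.26), np.float64(-0.0285))]
from [0.5153 0.2583 0.2042] 69.16 tilt [-0.0016 -0.0012]
[[ 0.0171  0.0003  0.017 ]
 [-0.0193  0.0003  0.017 ]]
```

Call:
send_rows --motion '[{"x": -1.85, "y": -2.05, "z": -0.3, "rx": 0, "ry": 0, "rz": -0.03, "jaw": 2}, {"x": -1.8, "y": -2.1, "z": -0.3, "rx": 0, "ry": 0, "rz": -0.03, "jaw": 2}, {"x": -1.75, "y": -2.15, "z": -0.3, "rx": 0, "ry": 0, "rz": -0.03, "jaw": 2}, {"x": -1.65, "y": -2.2, "z": -0.3, "rx": 0, "ry": 0, "rz": -0.03, "jaw": 2}, {"x": -1.6, "y": -2.25, "z": -0.3, "rx": 0, "ry": 0, "rz": -0.03, "jaw": 2}]'

```text
clock: 7.8
tool_pos: [0.5663, 0.1291, 0.2197]
eef_rot: [0.106, 0.994, -0.0, -0.0]
contact_force: [0.1, 0.6, -0.8]
opening: 0.269
finger_force: 25.0
```

Call:
send_rows --motion '[{"x": -1.55, "y": -2.3, "z": -0.3, "rx": 0, "ry": 0, "rz": -0.03, "jaw": 2}, {"x": -1.45, "y": -2.35, "z": -0.3, "rx": 0, "ry": 0, "rz": -0.03, "jaw": 2}, {"x": -1.4, "y": -2.4, "z": -0.3, "rx": 0, "ry": 0, "rz": -0.03, "jaw": 2}, {"x": -1.35, "y": -2.45, "z": -0.2, "rx": 0, "ry": 0, "rz": -0.03, "jaw": 2}, {"x": -1.25, "y": -2.5, "z": 0, "rx": 0, "ry": 0, "rz": -0.015, "jaw": 2}]'

```text
clock: 8.3
tool_pos: [0.6174, -0.0003, 0.2309]
eef_rot: [0.039, 0.999, 0.0, -0.0]
contact_force: [0.1, -0.6, -1.0]
opening: 0.27
finger_force: 25.0
```

Call:
send_rows --motion '[{"x": 0, "y": 0, "z": 0, "rx": 0, "ry": 0, "rz": 0, "jaw": 2}, {"x": 0, "y": 0, "z": 0, "rx": 0, "ry": 0, "rz": 0, "jaw": 2}, {"x": 0, "y": 0, "z": 0, "rx": 0, "ry": 0, "rz": 0, "jaw": 2}, {"x": 0, "y": 0, "z": 0, "rx": 0, "ry": 0, "rz": 0, "jaw": 2}, {"x": 0, "y": 0, "z": 0, "rx": 0, "ry": 0, "rz": 0, "jaw": 2}]'

```text
clock: 8.8
tool_pos: [0.6168, 0.002, 0.2313]
eef_rot: [0.038, 0.999, 0.0, -0.0]
contact_force: [-0.4, -0.0, -1.0]
opening: 0.268
finger_force: 25.0
```

Run:
```python
from plan import *
W=snap('wrist','w4.png'); p,y,M=pose(); print(p,y); a=np.radians(85.5+90); d=np.array([np.cos(a),np.sin(a)])*.018
print(proj(W,[[.598-d[0],-.001-d[1],.108],[.598+d[0],-.001+d[1],.108]]))
```

```text
[0.61688377 0.00177415 0.23136239] 85.57939668453575
[[311.91147481 190.45626829]
 [311.70720587 144.57218012]]
```

View pics/w4.png

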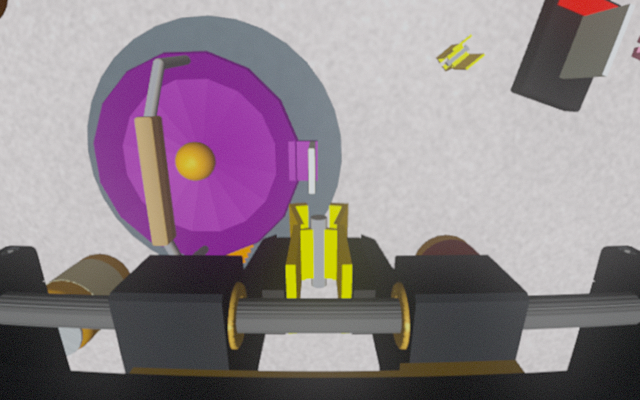

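The white tab top edge is at u≈312, v≈148–193, about where predicted. The handle bar runs from (149,118) to (163,242) and the ball is at (195,161). I'll measure both closely.

Run:
```python
from meas import *
from plan import *
W=snap('wrist'); p,y,M=pose(); h=hsv(W)
k=m(h,(0,0,190),(179,45,255),(302,135,322,202)); print(cv2.boundingRect(k)); 
q=pts(k); c,a,L=axis(onz(W,q,.108)[:,:2]); print('tab',c,a,L)
b=m(h,(8,40,90),(25,160,255),(125,105,180,255)); print(cv2.boundingRect(b)); hc,ha,hl=axis(onz(W,pts(b),.146)[:,:2]); print('bar',hc,ha,hl)
C=onz(W,[(q.min(0)+q.max(0))/2],.108)[0][:2]; print('tab centre',C)
d=np.array([np.cos(np.radians(85.5)),np.sin(np.radians(85.5))]); print('axis from tab',C-.1075*d)
tgt=C+.001*np.array([np.cos(np.radians(175.5)),np.sin(np.radians(175.5))])
plan([*tgt,.200],85.5,2)
```

```text
area 216 [311.  170.3]
(309, 149, 5, 44)
tab [ 0.59999919 -0.00204543] -4.671645192165658 0.03390138577490905
area 3020 [155.1 179.4]
(136, 116, 39, 130)
bar [ 0.59039422 -0.10596279] -4.610234734155122 0.08997794942378856
tab centre [ 0.60004505 -0.0020777 ]
axis from tab [ 0.59161069 -0.10924631]
[(np.float64(0.88), np.float64(-0.24), np.float64(1.57), np.float64(0.0005)), (np.float64(0.88), np.float64(-0.24), np.float64(1.57), np.float64(0.0005))]
from [0.6169 0.0015 0.2313] 85.55 tilt [ 0.0001 -0.0001]
```

Call:
send_rows --motion '[{"x": 0.9, "y": -0.25, "z": 0.8, "rx": 0, "ry": 0, "rz": 0, "jaw": 2}, {"x": 0.9, "y": -0.25, "z": 0.8, "rx": 0, "ry": 0, "rz": 0, "jaw": 2}, {"x": 0, "y": 0, "z": 1.5, "rx": 0, "ry": 0, "rz": 0, "jaw": 2}, {"x": 0, "y": 0, "z": 1.5, "rx": 0, "ry": 0, "rz": 0, "jaw": 2}, {"x": 0, "y": 0, "z": 0, "rx": 0, "ry": 0, "rz": 0, "jaw": 2}]'

```text
clock: 9.4
tool_pos: [0.5977, -0.0032, 0.1826]
eef_rot: [0.039, 0.999, -0.0, -0.002]
contact_force: [-0.5, 1.3, -1.2]
opening: 0.272
finger_force: 25.0
```

Call:
send_rows --motion '[{"x": 0, "y": 0, "z": 0, "rx": 0, "ry": 0, "rz": 0, "jaw": 2}, {"x": 0, "y": 0, "z": 0, "rx": 0, "ry": 0, "rz": 0, "jaw": 2}, {"x": 0, "y": 0, "z": 0, "rx": 0, "ry": 0, "rz": 0, "jaw": 2}, {"x": 0, "y": 0, "z": 0, "rx": 0, "ry": 0, "rz": 0, "jaw": 2}, {"x": 0, "y": 0, "z": 0, "rx": 0, "ry": 0, "rz": 0, "jaw": 2}]'

```text
clock: 9.9
tool_pos: [0.5989, -0.0027, 0.1855]
eef_rot: [0.039, 0.999, -0.0, 0.0]
contact_force: [-0.9, -0.2, 0.6]
opening: 0.27
finger_force: 25.0
```

Run:
```python
from plan import *
p,y,M=pose(); plan([.599,-.002,.131],85.4,1)
S=snap('scene');W=snap('wrist')
u=proj(S,[p])[0].astype(int)
a=cv2.resize(S['img'][u[1]-40:u[1]+70,u[0]-65:u[0]+65],(520,440))[:,:,::-1]; b=cv2.resize(W['img'][130:270,250:390],(280,280))[:,:,::-1]
o=np.zeros((440,800,3),np.uint8);o[:,:520]=a;o[:280,520:]=b;cv2.imwrite('pics/c5.png',o)
```

```text
[(np.float64(-0.0), np.float64(0.07), np.float64(5.45), np.float64(0.0015))]
from [ 0.5989 -0.0027  0.1855] 85.48 tilt [ 0.0006 -0.0001]
```

View pics/c5.png

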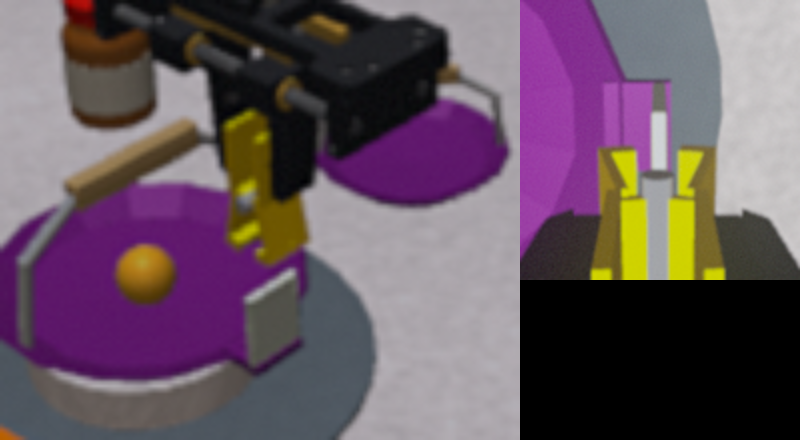

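The tab edge lines up with the pin between the open jaws (crop u≈658 against 657), so I'll descend.

Call:
send_rows --motion '[{"x": 0, "y": 0.05, "z": 1.2, "rx": 0, "ry": 0, "rz": 0, "jaw": 2}, {"x": 0, "y": 0, "z": 1.4, "rx": 0, "ry": 0, "rz": 0, "jaw": 2}, {"x": 0, "y": 0, "z": 1.2, "rx": 0, "ry": 0, "rz": 0, "jaw": 2}, {"x": 0, "y": 0, "z": 0.8, "rx": 0, "ry": 0, "rz": 0, "jaw": 2}, {"x": 0, "y": 0, "z": 0.4, "rx": 0, "ry": 0, "rz": 0, "jaw": 2}]'

```text
clock: 10.5
tool_pos: [0.5981, -0.0024, 0.1337]
eef_rot: [0.039, 0.999, -0.0, -0.001]
contact_force: [-0.0, 1.0, -1.0]
opening: 0.269
finger_force: 25.0
```

Call:
send_rows --motion '[{"x": 0, "y": 0, "z": 0, "rx": 0, "ry": 0, "rz": 0, "jaw": 2}, {"x": 0, "y": 0, "z": 0, "rx": 0, "ry": 0, "rz": 0, "jaw": 2}, {"x": 0, "y": 0, "z": 0, "rx": 0, "ry": 0, "rz": 0, "jaw": 2}, {"x": 0, "y": 0, "z": 0, "rx": 0, "ry": 0, "rz": 0, "jaw": 2}, {"x": 0, "y": 0, "z": 0, "rx": 0, "ry": 0, "rz": 0, "jaw": 2}]'

```text
clock: 11.0
tool_pos: [0.599, -0.0023, 0.1356]
eef_rot: [0.039, 0.999, -0.0, 0.0]
contact_force: [-0.4, 0.2, 0.5]
opening: 0.269
finger_force: 25.0
```

Call:
send_rows --motion '[{"x": 0, "y": 0, "z": 0.15, "rx": 0, "ry": 0, "rz": 0, "jaw": 2}, {"x": 0, "y": 0, "z": 0.15, "rx": 0, "ry": 0, "rz": 0, "jaw": 2}, {"x": 0, "y": 0, "z": 0.1, "rx": 0, "ry": 0, "rz": 0, "jaw": 2}, {"x": 0, "y": 0, "z": 0, "rx": 0, "ry": 0, "rz": 0, "jaw": 2}, {"x": 0, "y": 0, "z": 0, "rx": 0, "ry": 0, "rz": 0, "jaw": 2}]'

```text
clock: 11.5
tool_pos: [0.5987, -0.0022, 0.1311]
eef_rot: [0.039, 0.999, -0.0, -0.0]
contact_force: [-0.5, 0.3, -0.6]
opening: 0.267
finger_force: 25.0
```

Call:
send_rows --motion '[{"x": 0, "y": 0, "z": 0, "rx": 0, "ry": 0, "rz": 0, "jaw": 2.6}, {"x": 0, "y": 0, "z": 0, "rx": 0, "ry": 0, "rz": 0, "jaw": 2.9}, {"x": 0, "y": 0, "z": 0, "rx": 0, "ry": 0, "rz": 0, "jaw": 3.2}, {"x": 0, "y": 0, "z": 0, "rx": 0, "ry": 0, "rz": 0, "jaw": 3.6}, {"x": 0, "y": 0, "z": 0, "rx": 0, "ry": 0, "rz": 0, "jaw": 4.5}]'

```text
clock: 12.0
tool_pos: [0.5989, -0.0023, 0.1313]
eef_rot: [0.039, 0.999, -0.0, 0.0]
contact_force: [0.2, -0.4, -0.6]
opening: 0.475
finger_force: 0.0
```

Call:
send_rows --motion '[{"x": 0, "y": 0, "z": 0, "rx": 0, "ry": 0, "rz": 0, "jaw": 5.5}, {"x": 0, "y": 0, "z": 0, "rx": 0, "ry": 0, "rz": 0, "jaw": 5.5}, {"x": 0, "y": 0, "z": 0, "rx": 0, "ry": 0, "rz": 0, "jaw": 5.5}, {"x": 0, "y": 0, "z": 0, "rx": 0, "ry": 0, "rz": 0, "jaw": 5.5}, {"x": 0, "y": 0, "z": 0, "rx": 0, "ry": 0, "rz": 0, "jaw": 5.5}]'

```text
clock: 12.5
tool_pos: [0.5988, -0.0023, 0.1312]
eef_rot: [0.039, 0.999, -0.0, 0.0]
contact_force: [0.1, -0.1, 0.2]
opening: 0.625
finger_force: 0.0
```

Run:
```python
from plan import *
p,y,M=pose(); print(p,y)
S=snap('scene');W=snap('wrist')
print(proj(S,[[.6,-.002,.112],[.6,-.002,.108]]))
P=W
u=proj(S,[p])[0].astype(int)
a=cv2.resize(S['img'][u[1]-40:u[1]+70,u[0]-65:u[0]+65],(520,440))[:,:,::-1]; b=cv2.resize(W['img'][150:290,250:390],(280,280))[:,:,::-1]
o=np.zeros((440,800,3),np.uint8);o[:,:520]=a;o[:280,520:]=b;cv2.imwrite('pics/c6.png',o)
```

```text
[ 0.59878468 -0.00226441  0.131221  ] 85.48779691110632
[[289.00790907 209.31349732]
 [289.08761456 210.79871556]]
```

View pics/c6.png

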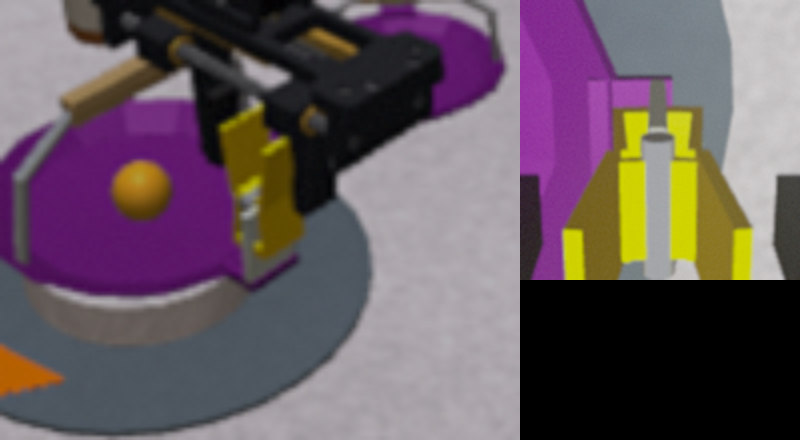

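The clip is on the tab: pin at the edge, jaws shut on the tab and both fingers clear. Next is up, then across to the handle.

Call:
send_rows --motion '[{"x": 0, "y": 0, "z": -1, "rx": 0, "ry": 0, "rz": 0, "jaw": 5.5}, {"x": 0, "y": 0, "z": -1.5, "rx": 0, "ry": 0, "rz": 0, "jaw": 5.5}, {"x": 0, "y": 0, "z": -2, "rx": 0, "ry": 0, "rz": 0, "jaw": 6}, {"x": 0, "y": 0, "z": -2.5, "rx": 0, "ry": 0, "rz": 0, "jaw": 6}, {"x": 0, "y": 0, "z": -2, "rx": 0, "ry": 0, "rz": 0, "jaw": 6}]'

```text
clock: 13.1
tool_pos: [0.5993, -0.0017, 0.224]
eef_rot: [0.039, 0.999, 0.0, 0.001]
contact_force: [0.2, 0.0, 0.6]
opening: 0.677
finger_force: 0.0
```

Call:
send_rows --motion '[{"x": 0, "y": -1.5, "z": -0.5, "rx": 0, "ry": 0, "rz": 0, "jaw": 6}, {"x": 0, "y": -2.5, "z": 0, "rx": 0, "ry": 0, "rz": 0, "jaw": 6}, {"x": 0, "y": -3, "z": 0, "rx": 0, "ry": 0, "rz": 0, "jaw": 6}, {"x": 0, "y": -2.2, "z": 0, "rx": 0, "ry": 0, "rz": 0, "jaw": 6}, {"x": 0, "y": -1.2, "z": 0, "rx": 0, "ry": 0, "rz": 0, "jaw": 6}]'

```text
clock: 13.6
tool_pos: [0.5897, -0.1101, 0.2258]
eef_rot: [0.041, 0.999, -0.001, -0.001]
contact_force: [-0.8, 0.1, -0.2]
opening: 0.684
finger_force: 0.0
```

Call:
send_rows --motion '[{"x": 0, "y": 0, "z": 0, "rx": 0, "ry": 0, "rz": 0, "jaw": 6}, {"x": 0, "y": 0, "z": 0, "rx": 0, "ry": 0, "rz": 0, "jaw": 6}, {"x": 0, "y": 0, "z": 0, "rx": 0, "ry": 0, "rz": 0, "jaw": 6}, {"x": 0, "y": 0, "z": 0, "rx": 0, "ry": 0, "rz": 0, "jaw": 6}, {"x": 0, "y": 0, "z": 0, "rx": 0, "ry": 0, "rz": 0, "jaw": 6}]'

```text
clock: 14.1
tool_pos: [0.5907, -0.1049, 0.2263]
eef_rot: [0.039, 0.999, 0.0, 0.0]
contact_force: [0.0, -0.8, 0.4]
opening: 0.684
finger_force: 0.0
```

Run:
```python
from meas import *
from plan import *
W=snap('wrist','w7.png'); p,y,M=pose(); h=hsv(W); print(proj(W,[.591,-.107,.148]))
b=m(h,(8,40,90),(25,165,255),(280,80,365,260)); print(cv2.boundingRect(b)); hc,ha,hl=axis(onz(W,pts(b),.148)[:,:2]); print('bar',hc,ha,hl)
c,r=circ(snap('top'),(cv2.inRange(hsv(snap('top')),(135,80,30),(165,255,255))[:,:]//255)*0+0,.06) if 0 else (0,0)
plan([*hc,.131],ha+90,1)
```

```text
[[314.30318114 210.02093506]]
area 2117 [311.7 199. ]
(295, 143, 38, 117)
bar [ 0.58391661 -0.10812857] -4.7074324897231845 0.07972814250744953
[(np.float64(0.65), np.float64(-0.35), np.float64(9.53), np.float64(0.0047))]
from [ 0.5907 -0.1052  0.2263] 85.56 tilt [0.0001 0.0001]
```

Call:
send_rows --motion '[{"x": 0, "y": -0.3, "z": 1.5, "rx": 0, "ry": 0, "rz": 0.003, "jaw": 5}, {"x": 0, "y": 0, "z": 2.5, "rx": 0, "ry": 0, "rz": 0, "jaw": 5}, {"x": 0, "y": 0, "z": 2.5, "rx": 0, "ry": 0, "rz": 0, "jaw": 5}, {"x": 0, "y": 0, "z": 1.8, "rx": 0, "ry": 0, "rz": 0, "jaw": 5}, {"x": 0, "y": 0, "z": 0.9, "rx": 0, "ry": 0, "rz": 0, "jaw": 5}]'

```text
clock: 14.65
tool_pos: [0.5892, -0.1092, 0.1318]
eef_rot: [0.041, 0.999, -0.0, -0.002]
contact_force: [-0.8, -0.4, -0.7]
opening: 0.568
finger_force: 0.0
```

Call:
send_rows --motion '[{"x": 0, "y": 0, "z": 0.2, "rx": 0, "ry": 0, "rz": 0, "jaw": 5}, {"x": 0, "y": 0, "z": 0, "rx": 0, "ry": 0, "rz": 0, "jaw": 5}, {"x": 0, "y": 0, "z": 0, "rx": 0, "ry": 0, "rz": 0, "jaw": 5}, {"x": 0, "y": 0, "z": 0, "rx": 0, "ry": 0, "rz": 0, "jaw": 5}, {"x": 0, "y": 0, "z": 0, "rx": 0, "ry": 0, "rz": 0, "jaw": 5}]'

```text
clock: 15.15
tool_pos: [0.5907, -0.109, 0.1329]
eef_rot: [0.041, 0.999, -0.0, 0.001]
contact_force: [-0.4, 1.1, 0.5]
opening: 0.568
finger_force: 0.0
```

Run:
```python
from meas import *
from plan import *
W=snap('wrist'); S=snap('scene'); p,y,M=pose(); h=hsv(W); print(p,y)
b=m(h,(8,40,90),(25,165,255),(280,80,365,290)); k=pts(b)
for v in range(150,290,15):
    r=k[k[:,1]==v][:,0]; print(v,r.min() if len(r) else None,r.max() if len(r) else None, proj(W,[p+M@[0,0,-.017]])[0].round(1) if v==150 else '')
u=proj(S,[p])[0].astype(int)
a=cv2.resize(S['img'][u[1]-50:u[1]+60,u[0]-65:u[0]+65],(520,440))[:,:,::-1]; b=cv2.resize(W['img'][130:330,250:390],(280,400))[:,:,::-1]
o=np.zeros((440,800,3),np.uint8);o[:,:520]=a;o[:400,520:]=b;cv2.imwrite('pics/c8.png',o)
```

```text
[ 0.59057024 -0.10901387  0.13262794] 85.30612994412633
area 3623 [317.  230.3]
150 None None [316.6 286.3]
165 None None 
180 302.0 330.0 
195 301.0 335.0 
210 292.0 344.0 
225 293.0 342.0 
240 303.0 331.0 
255 303.0 331.0 
270 303.0 331.0 
285 304.0 331.0
```

The bar in the wrist view spans u 303–331, centred on the tool's 316.6. I'll close gently.

Call:
send_rows --motion '[{"x": 0, "y": 0, "z": 0.1, "rx": 0, "ry": 0, "rz": 0, "jaw": 3}, {"x": 0, "y": 0, "z": 0, "rx": 0, "ry": 0, "rz": 0, "jaw": 2}, {"x": 0, "y": 0, "z": 0, "rx": 0, "ry": 0, "rz": 0, "jaw": 1.6}, {"x": 0, "y": 0, "z": 0, "rx": 0, "ry": 0, "rz": 0, "jaw": 1.4}, {"x": 0, "y": 0, "z": 0, "rx": 0, "ry": 0, "rz": 0, "jaw": 1.2}]' --grip_force 10

```text
clock: 15.75
tool_pos: [0.5904, -0.1089, 0.1312]
eef_rot: [0.041, 0.999, -0.0, -0.0]
contact_force: [0.4, -0.0, 0.2]
opening: 0.149
finger_force: 0.1
```

Call:
send_rows --motion '[{"x": 0, "y": 0, "z": 0, "rx": 0, "ry": 0, "rz": 0, "jaw": 1.0}, {"x": 0, "y": 0, "z": 0, "rx": 0, "ry": 0, "rz": 0, "jaw": 0.5}, {"x": 0, "y": 0, "z": 0, "rx": 0, "ry": 0, "rz": 0, "jaw": 0.5}, {"x": 0, "y": 0, "z": 0, "rx": 0, "ry": 0, "rz": 0, "jaw": 0.5}, {"x": 0, "y": 0, "z": 0, "rx": 0, "ry": 0, "rz": 0, "jaw": 0.5}]' --grip_force 25

```text
clock: 16.25
tool_pos: [0.5903, -0.1093, 0.1312]
eef_rot: [0.041, 0.999, -0.0, -0.0]
contact_force: [-0.4, -1.9, -0.7]
opening: 0.13
finger_force: 25.0
```

Call:
send_rows --motion '[{"x": 0, "y": 0, "z": 0, "rx": 0, "ry": 0, "rz": 0, "jaw": 0.5}, {"x": 0, "y": 0, "z": 0, "rx": 0, "ry": 0, "rz": 0, "jaw": 0.5}, {"x": 0, "y": 0, "z": 0, "rx": 0, "ry": 0, "rz": 0, "jaw": 0.5}, {"x": 0, "y": 0, "z": 0, "rx": 0, "ry": 0, "rz": 0, "jaw": 0.5}, {"x": 0, "y": 0, "z": 0, "rx": 0, "ry": 0, "rz": 0, "jaw": 0.5}]' --grip_force 45

```text
clock: 16.75
tool_pos: [0.5903, -0.1092, 0.1312]
eef_rot: [0.041, 0.999, -0.0, -0.0]
contact_force: [0.6, -1.8, -0.1]
opening: 0.132
finger_force: 45.0
```

```bash
cat > ball.py <<'E'
from meas import *
from plan import *
def ball():
    W=snap('wrist'); S=snap('scene'); p,y,M=pose(); dz=p[2]-.132
    k=m(hsv(S),(14,150,60),(24,255,255),(225,120,300,240)); q=pts(k); b=cv2.minEnclosingCircle(q)
    u,v,w,h=cv2.boundingRect(k); B=onz(S,[[u+w/2-.5,v+h/2-.5]],.034+.008+.018+dz)[0]; print('tool',p.round(4),round(y,1),'tilt',np.round(M[:2,2],4),'ball',B.round(4),b[1],'rel',(B-p)[:2].round(4))
ball() if __name__=='__main__' else 0
E
python3 ball.py
```

```text
area 374 [289.5 206.2]
tool [ 0.5903 -0.1092  0.1312] 85.3 tilt [-0.0002 -0.0004] ball [ 0.5427 -0.0567  0.0592] 18.007041931152344 rel [-0.0476  0.0525]
```

Call:
send_rows --motion '[{"x": 0, "y": 0, "z": -0.2, "rx": 0, "ry": 0, "rz": 0, "jaw": 0.5}, {"x": 0, "y": 0, "z": -0.4, "rx": 0, "ry": 0, "rz": 0, "jaw": 0.5}, {"x": 0, "y": 0, "z": -0.6, "rx": 0, "ry": 0, "rz": 0, "jaw": 0.5}, {"x": 0, "y": 0, "z": -0.8, "rx": 0, "ry": 0, "rz": 0, "jaw": 0.5}, {"x": 0, "y": 0, "z": -0.8, "rx": 0, "ry": 0, "rz": 0, "jaw": 0.5}]'

```text
clock: 17.35
tool_pos: [0.5904, -0.1086, 0.16]
eef_rot: [0.041, 0.999, 0.0, 0.0]
contact_force: [0.4, 0.2, -4.8]
opening: 0.131
finger_force: 45.0
```

```bash
cat > ball.py <<'E'
from meas import *
from plan import *
def ball():
    S=snap('scene'); p,y,M=pose(); e=p-[0,0,.071]; u0,v0=proj(S,[e])[0].astype(int)
    k=m(hsv(S),(12,150,60),(24,255,255),(u0-19,v0-19,u0+20,v0+20))
    u,v,w,h=cv2.boundingRect(k); B=onz(S,[[u+w/2-.5,v+h/2-.5]],e[2])[0]; print('tool',p.round(4),round(y,1),'tilt',np.round(M[:2,2],4),'box',(u,v,w,h),'exp',(u0,v0),'ball rel tool',(B-p)[:2].round(4))
    T=snap('top'); c=T['img'][110:230,295:405]; o=np.zeros((480,800,3),np.uint8); o[:,:440]=cv2.resize(c,(440,480))[:,:,::-1]; o[:440,440:]=cv2.resize(S['img'][max(v0-70,0):v0+40,u0-45:u0+45],(360,440))[:,:,::-1]; cv2.imwrite('pics/b.png',o)
ball()
E
python3 ball.py
```

```text
area 156 [256.9 198.5]
tool [ 0.5912 -0.1085  0.1614] 85.3 tilt [0.0025 0.0002] box (250, 192, 14, 14) exp (np.int64(257), np.int64(197)) ball rel tool [0.0028 0.0003]
```

Call:
send_rows --motion '[{"x": 0, "y": 0, "z": -0.8, "rx": 0, "ry": 0, "rz": 0, "jaw": 0.5}, {"x": 0, "y": 0, "z": -1.0, "rx": 0, "ry": 0, "rz": 0, "jaw": 0.5}, {"x": 0, "y": 0, "z": -1.0, "rx": 0, "ry": 0, "rz": 0, "jaw": 0.5}, {"x": 0, "y": 0, "z": -0.8, "rx": 0, "ry": 0, "rz": 0, "jaw": 0.5}, {"x": 0, "y": 0, "z": -0.4, "rx": 0, "ry": 0, "rz": 0, "jaw": 0.5}]'

```text
clock: 17.95
tool_pos: [0.5909, -0.1088, 0.2005]
eef_rot: [0.041, 0.999, 0.0, 0.001]
contact_force: [0.3, -0.3, -5.3]
opening: 0.129
finger_force: 45.0
```

Call:
send_rows --motion '[{"x": 0, "y": 0, "z": 0, "rx": 0, "ry": 0, "rz": 0, "jaw": 0.5}, {"x": 0, "y": 0, "z": 0, "rx": 0, "ry": 0, "rz": 0, "jaw": 0.5}, {"x": 0, "y": 0, "z": 0, "rx": 0, "ry": 0, "rz": 0, "jaw": 0.5}, {"x": 0, "y": 0, "z": 0, "rx": 0, "ry": 0, "rz": 0, "jaw": 0.5}, {"x": 0, "y": 0, "z": 0, "rx": 0, "ry": 0, "rz": 0, "jaw": 0.5}]'

```text
clock: 18.45
tool_pos: [0.5902, -0.1089, 0.1989]
eef_rot: [0.041, 0.999, 0.0, -0.0]
contact_force: [-0.5, -0.3, -6.0]
opening: 0.13
finger_force: 45.0
```

```bash
python3 ball.py; python3 -c "
from plan import *
print(get_state()['q'].round(2)); plan([.594,-.110,.203],4.7,30)"|tail -3
```

```text
area 164 [255.5 184. ]
tool [ 0.5903 -0.1089  0.199 ] 85.3 tilt [-0.0004  0.    ] box (249, 177, 14, 15) exp (np.int64(255), np.int64(184)) ball rel tool [ 0.0003 -0.0013]
[(np.float64(-0.01), np.float64(0.01), np.float64(-0.01), np.float64(0.0469)), (np.float64(-0.01), np.float64(0.01), np.float64(-0.01), np.float64(0.0469)), (np.float64(-0.01), np.float64(0.01), np.float64(-0.01), np.float64(0.0469)), (np.float64(-0.01), np.float64(0.01), np.float64(-0.01), np.float64(0.0469)), (np.float64(-0.01), np.float64(0.01), np.float64(-0.01), np.float64(0.0469))]
[(np.float64(-0.01), np.float64(0.01), np.float64(-0.01), np.float64(0.0469)), (np.float64(-0.01), np.float64(0.01), np.float64(-0.01), np.float64(0.0469)), (np.float64(-0.01), np.float64(0.01), np.float64(-0.01), np.float64(0.0469)), (np.float64(-0.01), np.float64(0.01), np.float64(-0.01), np.float64(0.0469)), (np.float64(-0.01), np.float64(0.01), np.float64(-0.01), np.float64(0.0469))]
from [ 0.5903 -0.1089  0.1991] 85.32 tilt [-0.0002  0.0001]
```

Call:
send_rows --motion '[{"x": 0, "y": 0, "z": 0, "rx": 0, "ry": 0, "rz": 0.02, "jaw": 0.5}, {"x": 0, "y": 0, "z": 0, "rx": 0, "ry": 0, "rz": 0.04, "jaw": 0.5}, {"x": 0, "y": 0, "z": 0, "rx": 0, "ry": 0, "rz": 0.05, "jaw": 0.5}, {"x": 0, "y": 0, "z": 0, "rx": 0, "ry": 0, "rz": 0.05, "jaw": 0.5}, {"x": 0, "y": 0, "z": 0, "rx": 0, "ry": 0, "rz": 0.05, "jaw": 0.5}]'

```text
clock: 19.05
tool_pos: [0.5903, -0.1089, 0.1992]
eef_rot: [0.147, 0.989, 0.0, 0.0]
contact_force: [0.0, 1.3, -5.3]
opening: 0.127
finger_force: 45.0
```

```bash
python3 ball.py
```

```text
area 164 [255.4 183.9]
tool [ 0.5904 -0.1088  0.1993] 73.0 tilt [ 0.0002 -0.0001] box (249, 177, 14, 15) exp (np.int64(255), np.int64(184)) ball rel tool [ 0.0004 -0.001 ]
```

The ball stays centred, so I'll keep turning.

Call:
send_rows --motion '[{"x": 0, "y": 0, "z": 0, "rx": 0, "ry": 0, "rz": 0.05, "jaw": 0.5}, {"x": 0, "y": 0, "z": 0, "rx": 0, "ry": 0, "rz": 0.05, "jaw": 0.5}, {"x": 0, "y": 0, "z": 0, "rx": 0, "ry": 0, "rz": 0.05, "jaw": 0.5}, {"x": 0, "y": 0, "z": 0, "rx": 0, "ry": 0, "rz": 0.05, "jaw": 0.5}, {"x": 0, "y": 0, "z": 0, "rx": 0, "ry": 0, "rz": 0.05, "jaw": 0.5}]'

```text
clock: 19.65
tool_pos: [0.5903, -0.1088, 0.1992]
eef_rot: [0.268, 0.963, 0.0, -0.0]
contact_force: [0.0, -0.1, -5.3]
opening: 0.13
finger_force: 45.0
```

Call:
send_rows --motion '[{"x": 0, "y": 0, "z": 0, "rx": 0, "ry": 0, "rz": 0.05, "jaw": 0.5}, {"x": 0, "y": 0, "z": 0, "rx": 0, "ry": 0, "rz": 0.05, "jaw": 0.5}, {"x": 0, "y": 0, "z": 0, "rx": 0, "ry": 0, "rz": 0.05, "jaw": 0.5}, {"x": 0, "y": 0, "z": 0, "rx": 0, "ry": 0, "rz": 0.05, "jaw": 0.5}, {"x": 0, "y": 0, "z": 0, "rx": 0, "ry": 0, "rz": 0.05, "jaw": 0.5}]'

```text
clock: 20.15
tool_pos: [0.5903, -0.1087, 0.1992]
eef_rot: [0.386, 0.922, 0.0, -0.0]
contact_force: [-0.3, -1.1, -5.4]
opening: 0.129
finger_force: 45.0
```

```bash
python3 ball.py
```

```text
area 370 [253.5 191.1]
tool [ 0.5903 -0.1087  0.1993] 44.5 tilt [0.     0.0002] box (244, 179, 19, 25) exp (np.int64(256), np.int64(184)) ball rel tool [0.0237 0.0143]
```

At this angle the clip stands between the scene camera and the ball, so that reading mixes the two. I'll continue.

Call:
send_rows --motion '[{"x": 0, "y": 0, "z": 0, "rx": 0, "ry": 0, "rz": 0.05, "jaw": 0.5}, {"x": 0, "y": 0, "z": 0, "rx": 0, "ry": 0, "rz": 0.05, "jaw": 0.5}, {"x": 0, "y": 0, "z": 0, "rx": 0, "ry": 0, "rz": 0.05, "jaw": 0.5}, {"x": 0, "y": 0, "z": 0, "rx": 0, "ry": 0, "rz": 0.05, "jaw": 0.5}, {"x": 0, "y": 0, "z": 0, "rx": 0, "ry": 0, "rz": 0.05, "jaw": 0.5}]'

```text
clock: 20.75
tool_pos: [0.5903, -0.1087, 0.1992]
eef_rot: [0.498, 0.867, 0.0, -0.0]
contact_force: [0.3, 0.7, -5.1]
opening: 0.127
finger_force: 45.0
```

Call:
send_rows --motion '[{"x": 0, "y": 0, "z": 0, "rx": 0, "ry": 0, "rz": 0.05, "jaw": 0.5}, {"x": 0, "y": 0, "z": 0, "rx": 0, "ry": 0, "rz": 0.05, "jaw": 0.5}, {"x": 0, "y": 0, "z": 0, "rx": 0, "ry": 0, "rz": 0.05, "jaw": 0.5}, {"x": 0, "y": 0, "z": 0, "rx": 0, "ry": 0, "rz": 0.05, "jaw": 0.5}, {"x": 0, "y": 0, "z": 0, "rx": 0, "ry": 0, "rz": 0.05, "jaw": 0.5}]'

```text
clock: 21.25
tool_pos: [0.5903, -0.1086, 0.1991]
eef_rot: [0.602, 0.799, 0.0, -0.0]
contact_force: [-0.1, -0.3, -4.9]
opening: 0.128
finger_force: 45.0
```

Call:
send_rows --motion '[{"x": 0, "y": 0, "z": 0, "rx": 0, "ry": 0, "rz": 0.05, "jaw": 0.5}, {"x": 0, "y": 0, "z": 0, "rx": 0, "ry": 0, "rz": 0.05, "jaw": 0.5}, {"x": 0, "y": 0, "z": 0, "rx": 0, "ry": 0, "rz": 0.05, "jaw": 0.5}, {"x": 0, "y": 0, "z": 0, "rx": 0, "ry": 0, "rz": 0.03, "jaw": 0.5}, {"x": 0, "y": 0, "z": 0, "rx": 0, "ry": 0, "rz": 0.015, "jaw": 0.5}]'

```text
clock: 21.75
tool_pos: [0.5903, -0.1086, 0.1992]
eef_rot: [0.677, 0.736, 0.0, -0.0]
contact_force: [0.3, -0.3, -5.1]
opening: 0.131
finger_force: 45.0
```

Call:
send_rows --motion '[{"x": 0, "y": 0, "z": 0, "rx": 0, "ry": 0, "rz": 0, "jaw": 0.5}, {"x": 0, "y": 0, "z": 0, "rx": 0, "ry": 0, "rz": 0, "jaw": 0.5}, {"x": 0, "y": 0, "z": 0, "rx": 0, "ry": 0, "rz": 0, "jaw": 0.5}, {"x": 0, "y": 0, "z": 0, "rx": 0, "ry": 0, "rz": 0, "jaw": 0.5}, {"x": 0, "y": 0, "z": 0, "rx": 0, "ry": 0, "rz": 0, "jaw": 0.5}]'

```text
clock: 22.25
tool_pos: [0.5903, -0.1089, 0.1992]
eef_rot: [0.677, 0.736, 0.0, -0.0]
contact_force: [-0.1, -0.8, -5.8]
opening: 0.129
finger_force: 45.0
```

```bash
python3 ball.py
```

```text
area 163 [255.6 183.3]
tool [ 0.5904 -0.109   0.1992] 4.8 tilt [ 0. -0.] box (249, 177, 14, 14) exp (np.int64(255), np.int64(184)) ball rel tool [-0.0011 -0.0024]
```

View pics/b.png

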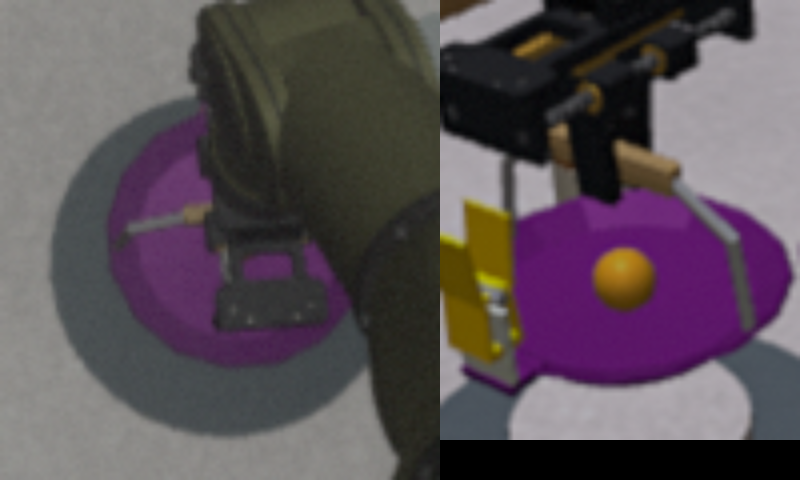

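The dish is level about 68 mm above the riser, the ball is in the middle, and the clip is on the tab at 4.8° (arrow 4.7°). Handing in.

```bash
python3 -c "
from plant import *
print(finish_job())"
```

```text
the job is handed in; nothing more can be done
None
```

I handed the job in at about 22 s: the clip is on the tab, and the dish is held level about 68 mm above the riser, with the tab above the arrow and the ball in the middle; the judge's result was not shown.

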